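Reset the tripped forge blower

ROBOT

A 6-joint arm with a two-finger parallel gripper is mounted at the origin on the work surface. World frame = base frame: x ahead of the robot, y to its left, z up, the work surface at z = 0. Lengths are in m, angles in rad, forces in N, time in s.
With the tool pointing down it reaches from about 0.3 to 0.875 m from the base axis. Payload 4.2 kg.
Tool frame: the origin (TCP) lies at the very end of the fingers, on their centre line; the grasp point (between the pads) lies 19 mm behind it; z points along the fingers, y is the direction in which the jaws open and shut (so a half turn about z gives the same grasp; the last joint's range is limited). The gripper opens to 85 mm and grips with 20 to 120 N. Pads are 22 mm wide; open, the fingers measure 114 mm over their backs; the gripper's body (76 mm by 85 mm) begins 54 mm behind the grasp point. The pads swing forward as they close: fully open they stand 13 mm farther back than shut.
Start: joints at [1.238, 0.32, 1.565, -0, 1.257, -0.02], TCP at [0.177, 0.547, 0.231] pointing down, gripper open.
Joint ranges: [-3.11, 3.11], [-0.84, 2.01], [0.21, 2.61], [-1.34, 4.49], [0.05, 2.63], [-2.56, 2.56]. Speed limits (rad/s): [2.57, 2.57, 3.14, 3.14, 3.14, 3.14].

INTERFACE

Orientations are given as a rotation vector (axis times angle).
In Python, from bench import ctrl gives the robot as it stands. Calls block until the motion is done:
- ctrl.reach(position, orientation): joint-space move of the TCP to a pose.
- ctrl.line_to(position, orientation=None, v=0.15, f_stop=None): straight line of the TCP; orientation=None keeps the orientation; v is the mean speed in m/s. With f_stop (N) it stops when the force on the tool has changed by that much, and returns True; else False.
- ctrl.set_joints(angles): joint-space move.
- ctrl.command_gripper(opening, force=None): finger opening in m; force is the grip in N (None keeps the last); returns when the fingers have stopped.
- ctrl.pause(seconds).
- ctrl.ik(position, orientation): joint angles nearest the present ones, or None.
- ctrl.read_state(): the state.
- ctrl.read_camera(name): name is "side" or "top"; returns a dict with "pixels" (420x560x3 uint8, red, green, blue), "vertical_fov" (degrees; the focal length in pixels is half the picture's height over the tangent of half this angle, whatever the lens; pixels are square), "cx", "cy" (the principal point, pixels), "R" (3x3) and "t" (3): a world point X has camera coordinates R X + t. Camera axes: x right, y down, z forward; pixel columns grow to the right and rows downward; lengths in m; the calibration is good to about 2 mm. A picture is of the moment at which its call begins. There is no depth.
A pose or a line that the arm cannot do raises ctrl.MotionError and nothing moves.
- ctrl.finish_job(): hands the job in, once; it reports no verdict.
Trained networks look in a picture, given as the dict that the camera call returned (one of the last four; its "shot" number tells which), for a name from the list of things; names that differ only in an ending like _2 or _b are one class to them, and where a whole thing is asked for, a point or a joint stands for the part that bears it (a point fixed in the world has none). Each returns a list of dicts, best first, with "p" (0 to 1); they miss things now and then, are a little off and sometimes report something else, mostly with a low value. They report only what shows in the picture. A call takes as long as a camera call.
- ctrl.masks_of(picture, label): "mask" (420x560 bool, what is visible of it).
- ctrl.tip_of(picture, label): "xyz" ([x, y, z] in m, in the coordinates of the camera as it stood for that picture, good to about 4 mm: a listed point, or the origin of a listed thing).
The state is a dict: "clock": time; "joint_positions": joint angles; "qd": joint speeds; "joint_torque": joint torques, N m; "eef_pos": TCP position; "tcp_rot": TCP orientation; "ft_force": force on the tool from outside, world axes, zero at the start; "moment": the same for the moment, N m; "width": finger opening in m.
Only numpy, scipy, OpenCV 4.12 (cv2) and the standard library are available. Lean on these libraries where they do the work, as an engineer would, in place of code of your own. Each camera call takes 0.05 s, during which the arm holds its last target.

TASK

The forge blower has tripped. On its starter box, push the yellow dust shutter fully open by its tab, press the sunken green reset key all the way down with a fingertip and let it spring back up, then push the shutter fully closed again. Only push the tab, never pinch it; leave the red stop key alone and do not move, lift or knock over the hammer, bottle or tin.

Things in the scene. Friction and masses are not known exactly. Their poses are not given: they have to be found in the camera images.
- box: Grey steel starter box fixed on the bench, 220 (x) by 190 (y) by 60 mm high; origin at the centre of its underside. It carries two black pods on its top, one in the near row (x -47 mm) and one in the far row (x +47 mm); which is which varies.
- reset_pod: Black block with the reset well, 80 (x) by 150 (y) by 42 mm high, fixed on the box, so its top is 102 mm above the bench; origin at the centre of its underside. Its axes point as the box's. The round well, 51 mm across, lies toward its -y end; two steel guide rails 5 mm high run along y on its top, at x +-36 mm. The shutter slides along its y axis.
- reset_well (a point): Centre of the mouth of the reset well, level with the pod's top; the green key stands on the well's axis. The well opens straight up and is 38 mm deep to its floor.
- shutter (a joint): Slide of the yellow dust shutter (m): 0 fully closed (centred over the reset well), grows as it moves along the pod's +y axis to its stop at 0.068 (fully open, well quite clear). It starts closed or up to 20 mm open, stays where it is left, and takes about 2 N to slide. The plate is 66 by 64 mm, 4 mm thick, and lies on the pod's top.
- tab_top (a point): Centre of the top edge of the shutter's upright yellow tab, 24 mm above the plate's upper face and 29 mm above the pod's top. The tab stands at the plate's centre, 34 mm wide (x), 10 mm thick (y): push its -y face toward +y to open, its +y face toward -y to close.
- reset_key (a joint): Travel of the green reset key (m): 0 up, 0.006 fully down. Sprung: begins to move at about 1.5 N, fully down at about 5 N, returns by itself.
- reset_key_top (a point): Centre of the top of the green round reset key, 28 mm across; up, it lies 20 mm below the mouth of its well.
- stop_pod: Black block of the same size as the reset pod, with an open well of the same size without shutter holding the red stop key, and an amber lamp 15 mm high toward its +y end; origin at the centre of its underside.
- stop_key (a joint): Travel of the red stop key (m): 0 up, 0.006 fully down; sprung like the green one. To be left alone.
- hammer: Loose hammer lying on the bench beside the box on its -y side, handle about 280 mm long along the box's x; origin at the centre of its underside.
- bottle: Loose closed green bottle with a pale label and red cap, standing on the box's +y side, 60 mm across, 130 mm high; origin at the centre of its underside.
- tin: Loose closed red tin with a pale label and white lid, standing on the box's +y side, 72 mm across, 70 mm high; origin at the centre of its underside.

How it is judged:
On the way, in this order (a step that is already met when the one before it is completed fails the run):
1. the shutter is pushed open, clear of the well (value of joint shutter above 0.06 m), for 0.1 s.
2. the green key is pressed all the way down by the fingers, with the shutter open (value of joint reset_key above 0.005 m and contact force between the fingers and reset_key above 1 N and value of joint shutter above 0.055 m), for 0.1 s.
3. the green key has sprung back up (value of joint reset_key below 0.001 m), for 0.1 s.
At the end, for the whole second after the job is handed in: The shutter is closed to within 5 mm, and the green and red keys are both up (within 1 mm) (value of joint shutter below 0.005 m and value of joint each of reset_key, stop_key below 0.001 m); the robot touches nothing.
It fails at once if the red stop key is pressed (more than 2 mm) (value of joint stop_key above 0.002 m).
It fails at once if the tab is pinched: both its faces pressed by the fingers at once (over 2 N each) (contact force between the fingers and shutter_c1 above 2 N and contact force between the fingers and shutter_c2 above 2 N).
It fails at once if the hammer, bottle or tin is moved more than 20 mm, lifted or knocked over (distance of any of hammer, bottle, tin from where it was at the start of the episode above 0.02 m or angle between any of bottle, tin's own z axis and vertical above 0.35 rad).
It also fails if it takes over 48 s, if anything falls off the work surface, if the arm or the gripper's body presses on something with over 40 N, if the wrist force passes 120 N, or if a joint passes its speed limit or range.

## Working session

There is one attempt and no reset: what is moved stays moved. The work goes in short steps, each a Python script; the robot and the scene stay as the last script left them, time stands still between calls to the robot, and variables do not carry over. Pictures are saved under pics/ and viewed, and the job is handed in when it is done.

```bash
mkdir -p pics; ls
cat > h.py <<'E'
import numpy as np, cv2
from bench import ctrl
def cam2w(p,x): return np.array(p["R"]).T@(np.array(x)-np.array(p["t"]))
def snap(c,name):
    p=ctrl.read_camera(c); cv2.imwrite(f"pics/{name}.png",cv2.cvtColor(p["pixels"],cv2.COLOR_RGB2BGR)); return p
E
python3 - <<'E'
from h import *
np.set_printoptions(precision=4,suppress=True)
for c in ("side","top"):
    p=snap(c,c+"0")
    print(c,p["vertical_fov"],p["cx"],p["cy"],"campos",cam2w(p,[0,0,0]))
    for l in ("box","reset_pod","stop_pod","reset_well","tab_top","reset_key_top","hammer","bottle","tin"):
        for d in ctrl.tip_of(p,l)[:2]: print(l,round(d["p"],2),cam2w(p,d["xyz"]))
s=ctrl.read_state();print(s["clock"],s["eef_pos"],s["tcp_rot"],s["width"])
E
```

```text
pics
side 44.457598311785695 275.7311654474397 212.59472485793552 campos [ 0.4568 -0.7523  0.8712]
box 0.85 [ 0.559  -0.0919 -0.0036]
reset_pod 0.69 [ 0.508  -0.0907  0.0553]
stop_pod 0.74 [ 0.5993 -0.0756  0.0578]
stop_pod 0.52 [0.4851 0.0869 0.0008]
reset_well 0.96 [ 0.5136 -0.1325  0.1018]
reset_well 0.31 [ 0.5091 -0.114   0.1305]
tab_top 0.74 [ 0.5093 -0.1138  0.1324]
tab_top 0.22 [ 0.5622 -0.2891 -0.002 ]
reset_key_top 0.42 [ 0.5127 -0.1254  0.0793]
hammer 0.76 [ 0.5652 -0.2894  0.0029]
bottle 0.58 [0.588  0.1303 0.0019]
tin 0.65 [0.4846 0.0857 0.0001]
tin 0.39 [0.5892 0.1315 0.0034]
top 53.755518387236584 280.8619203779442 207.21356698046228 campos [0.4284 0.0569 1.026 ]
box 0.8 [ 0.5549 -0.0888  0.0008]
reset_pod 0.83 [ 0.5038 -0.0949  0.0594]
stop_pod 0.78 [ 0.5995 -0.0807  0.0615]
reset_well 0.6 [ 0.5116 -0.1281  0.1024]
tab_top 0.96 [ 0.5117 -0.1135  0.1291]
reset_key_top 0.58 [ 0.5137 -0.1309  0.1021]
hammer 0.63 [ 0.5653 -0.2878 -0.0013]
hammer 0.35 [ 0.5878  0.1285 -0.0011]
bottle 0.97 [ 0.59    0.1283 -0.0026]
tin 0.65 [ 0.4871  0.0846 -0.0012]
1.0 [0.1769 0.5471 0.2314] [0.4893 3.1032 0.0003] 0.08546438593993862
```

View pics/side0.png

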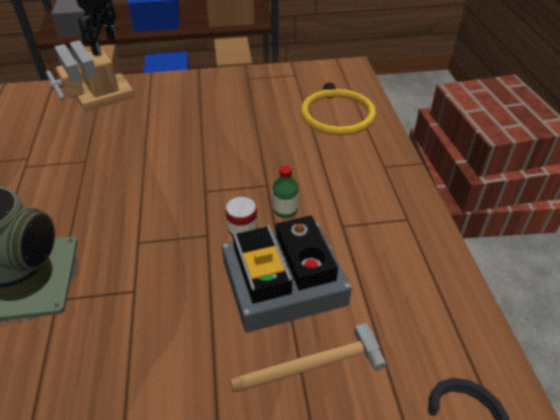

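View pics/top0.png

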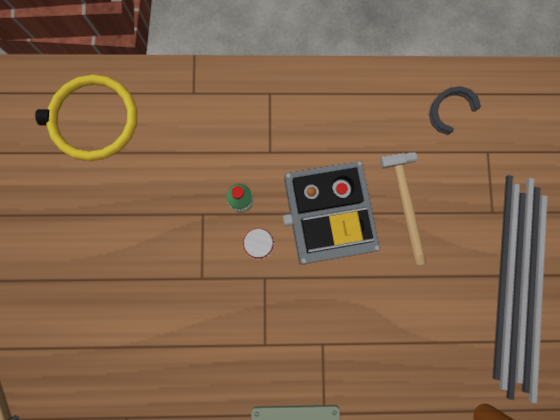

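```bash
cat > m.py <<'E'
from h import *
np.set_printoptions(precision=4,suppress=True)
acc={}
for k in range(3):
  for c in ("side","top"):
    p=ctrl.read_camera(c)
    for l in ("box","reset_pod","stop_pod","reset_well","tab_top"):
        r=ctrl.tip_of(p,l)
        if r and r[0]["p"]>.5: acc.setdefault(l,[]).append(cam2w(p,r[0]["xyz"]))
for l in acc: print(l,np.median(acc[l],0),np.std(acc[l],0),len(acc[l]))
yaw=np.arctan2(11,76);
d=np.median(acc["stop_pod"],0)-np.median(acc["reset_pod"],0); print("yaw",yaw,np.arctan2(d[1],d[0]))
b=np.median(acc["box"],0)
# refine box pose on top camera: corners of the upper face
for yaw in (0.143,):
  Rz=np.array([[np.cos(yaw),-np.sin(yaw)],[np.sin(yaw),np.cos(yaw)]])
  def W(x,y,z): return np.r_[b[:2]+Rz@[x,y],z]
  for c in ("side","top"):
    p=ctrl.read_camera(c); f=210/np.tan(np.radians(p["vertical_fov"]/2))
    S=6
    def px(X):
        q=p["R"]@X+p["t"]; return np.array([f*q[0]/q[2]+p["cx"],f*q[1]/q[2]+p["cy"]])
    c0=px(W(0,0,.08)).astype(int)-[60,50]
    im=cv2.resize(cv2.cvtColor(p["pixels"],cv2.COLOR_RGB2BGR)[c0[1]:c0[1]+100,c0[0]:c0[0]+120],None,fx=S,fy=S,interpolation=cv2.INTER_CUBIC)
    D=lambda P:np.round((np.array([px(X) for X in P])-c0+.5)*S).astype(np.int32)
    cv2.polylines(im,[D([W(sx*.11,sy*.095,.06) for sx,sy in((-1,-1),(1,-1),(1,1),(-1,1))])],1,(255,0,255),1)
    for o in(-.047,.047): cv2.polylines(im,[D([W(o+sx*.04,sy*.075,.102) for sx,sy in((-1,-1),(1,-1),(1,1),(-1,1))])],1,(255,255,0),1)
    w=np.median(acc["reset_well"],0)
    cv2.polylines(im,[D([w+[.0255*np.cos(a),.0255*np.sin(a),0] for a in np.linspace(0,6.28,40)])],1,(0,255,0),1)
    cv2.drawMarker(im,tuple(map(int,D([np.median(acc["tab_top"],0)])[0])),(0,0,255),0,12)
    cv2.imwrite(f"pics/ov_{c}.png",im)
E
python3 m.py
```

```text
box [ 0.5546 -0.0893 -0.0008] [0.0013 0.0015 0.0015] 5
reset_pod [ 0.5063 -0.0917  0.0587] [0.0022 0.0036 0.0024] 6
stop_pod [ 0.599  -0.0767  0.0605] [0.0014 0.0025 0.0013] 6
reset_well [ 0.5126 -0.1304  0.1024] [0.0011 0.0015 0.0008] 6
tab_top [ 0.5095 -0.1123  0.1308] [0.0017 0.0018 0.0008] 6
yaw 0.14373867314832622 0.16052442225655333
```

View pics/ov_top.png

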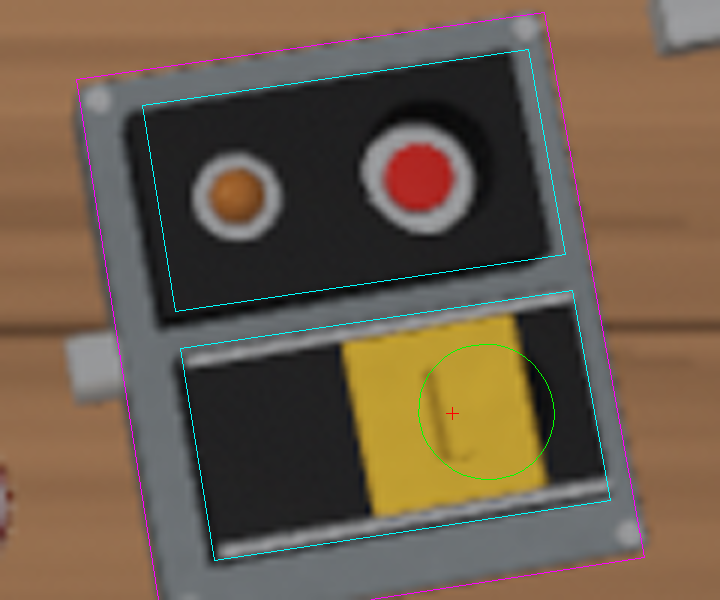

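View pics/ov_side.png

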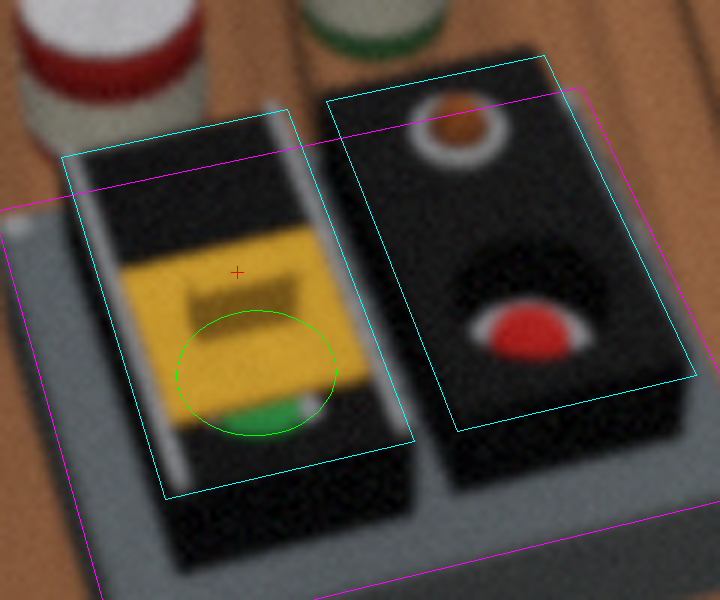

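```bash
cat >> h.py <<'E'
from scipy.spatial.transform import Rotation as Ro
np.set_printoptions(precision=4,suppress=True)
yaw=0.15
U=np.array([-np.sin(yaw),np.cos(yaw),0]); X=np.array([np.cos(yaw),np.sin(yaw),0])
well=np.array([.5126,-.1304,.102])
def ori(s=1):
    y=s*X; z=np.array([0,0,-1.]); return Ro.from_matrix(np.c_[np.cross(y,z),y,z]).as_rotvec()
def P(s,z): return np.r_[(well+U*s)[:2],z]
def st(m=""):
    s=ctrl.read_state(); e=s["eef_pos"]-well
    print(m,"t%.2f"%s["clock"],s["eef_pos"],"s=%.4f x=%.4f"%(e@U,e@X),"F",s["ft_force"],"w%.4f"%s["width"])
E
python3 - <<'E'
from h import *
ctrl.command_gripper(0.0,20)
for s in(1,-1): print(s,ctrl.ik(P(-.012,.25),ori(s)))
q=[(abs(np.array(ctrl.ik(P(-.012,.25),ori(s)))-ctrl.read_state()["joint_positions"]).max(),s) for s in(1,-1)]
s=min(q)[1];print(q,s)
open("sgn","w").write(str(s))
ctrl.reach(P(-.012,.25),ori(s)); st("above")
ctrl.line_to(P(-.012,.150)); st()
snap("side","side1")
E
```

```text
1 [-0.2914  0.2429  1.6257 -0.      1.273  -0.4414]
-1 NoneTraceback (most recent call last):
  File "<stdin>", line 4, in <module>
TypeError: unsupported operand type(s) for -: 'NoneType' and 'float'
```

Run:
```python
from h import *
ctrl.reach(P(-.012,.25),ori()); st("above")
ctrl.line_to(P(-.012,.150)); st()
p=snap("side","side1"); c=p["pixels"][180:330,190:390]
cv2.imwrite("pics/side1c.png",cv2.cvtColor(cv2.resize(c,None,fx=4,fy=4,interpolation=2),4))
```

```text
above t6.38 [ 0.5146 -0.1416  0.25  ] s=-0.0113 x=0.0003 F [ 0.2632 -0.2555 -0.3867] w-0.0001
 t7.19 [ 0.5151 -0.1423  0.1507] s=-0.0122 x=0.0007 F [0.8077 0.3665 0.7476] w-0.0002
```

View pics/side1c.png

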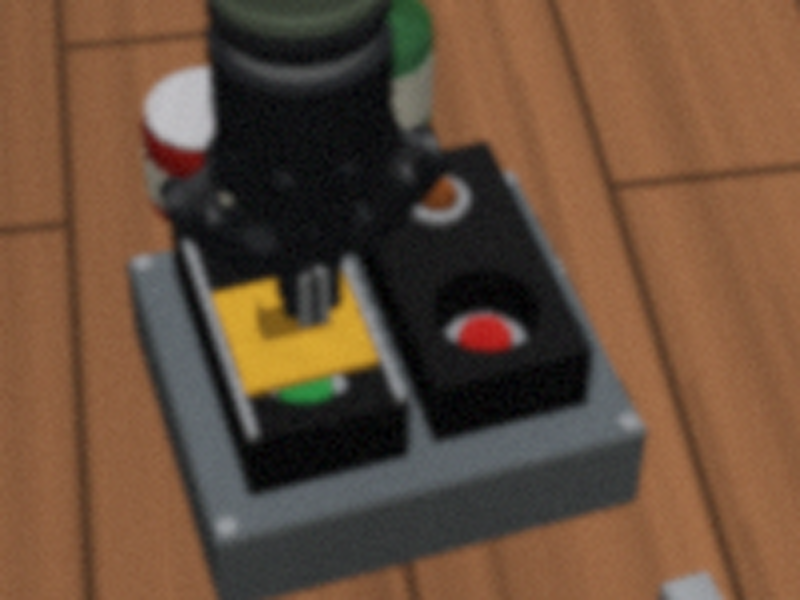

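Run:
```python
from h import *
print(ctrl.line_to(P(-.013,.115),v=.05,f_stop=4)); st()
for c in("side","top"):
    p=snap(c,c+"2"); 
    f=210/np.tan(np.radians(p["vertical_fov"]/2)); q=p["R"]@ctrl.read_state()["eef_pos"]+p["t"]
    u,v=int(f*q[0]/q[2]+p["cx"]),int(f*q[1]/q[2]+p["cy"]); print(c,u,v)
    c_=p["pixels"][v-75:v+75,u-100:u+100]
    cv2.imwrite(f"pics/{c}2c.png",cv2.cvtColor(cv2.resize(c_,None,fx=4,fy=4,interpolation=2),4))
    for l in("tab_top","reset_well"):
        for d in ctrl.tip_of(p,l)[:1]:
            w=cam2w(p,d["xyz"]); print(l,d["p"],w,(w-well)@U,(w-well)@X)
```

```text
False
 t8.09 [ 0.5148 -0.1433  0.1151] s=-0.0131 x=0.0002 F [-0.5305 -0.0857 -0.2268] w-0.0002
side 266 270
tab_top 0.75 [ 0.5069 -0.1142  0.1324] 0.016830552290229644 -0.0031941503888042854
reset_well 0.77 [ 0.515  -0.1323  0.1047] -0.0022556949560444757 0.002037203577168022
top 359 225
reset_well 0.89 [ 0.5138 -0.1306  0.0983] -0.00034324950993427423 0.0011467523047455344
```

View pics/side2c.png

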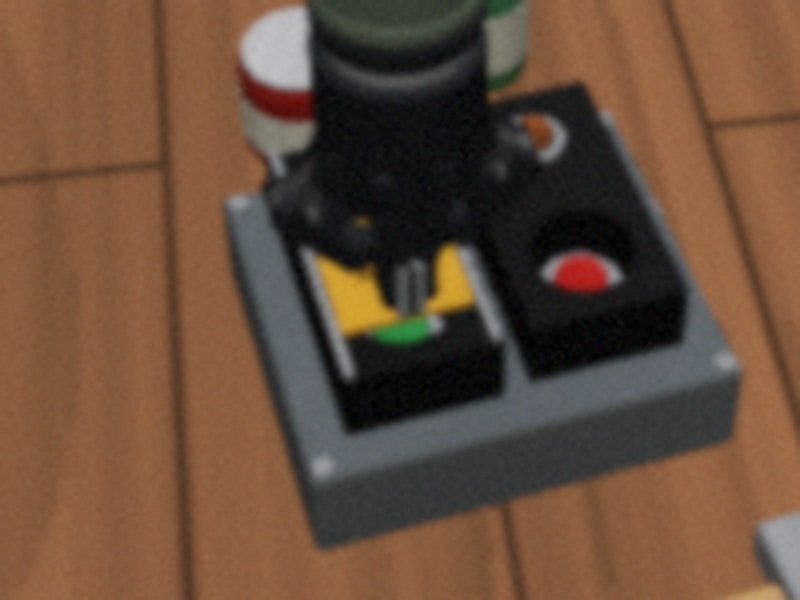

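The fingertip stands at crop (408,310), just in front of the tab and above the plate's near edge. Next I push it open.

Run:
```python
from h import *
print(ctrl.line_to(P(.035,.115),v=.05,f_stop=15)); st()
print(ctrl.line_to(P(.062,.115),v=.03,f_stop=9)); st()
ctrl.pause(.2); st()
e=ctrl.read_state()["eef_pos"]
ctrl.line_to(e-U*.012,v=.08); st("back")
ctrl.line_to(P(.0,.20),v=.15); ctrl.line_to(P(-.12,.25),v=.2)
for c in("side","top"):
    p=snap(c,c+"3"); q=p["R"]@P(0,.1)+p["t"]; f=210/np.tan(np.radians(p["vertical_fov"]/2))
    u,v=int(f*q[0]/q[2]+p["cx"]),int(f*q[1]/q[2]+p["cy"]); print(c,u,v)
    cv2.imwrite(f"pics/{c}3c.png",cv2.cvtColor(cv2.resize(p["pixels"][v-50:v+50,u-65:u+65],None,fx=6,fy=6,interpolation=2),4))
    for l in("tab_top","reset_well","reset_key_top"):
        for d in ctrl.tip_of(p,l)[:1]:
            w=cam2w(p,d["xyz"]); print(l,d["p"],w,(w-well)@U,(w-well)@X)
st()
```

```text
False
 t9.50 [ 0.5078 -0.0956  0.115 ] s=0.0352 x=0.0004 F [ 0.0938 -0.4908  0.8136] w0.0001
True
 t10.13 [ 0.5048 -0.0786  0.1149] s=0.0524 x=0.0000 F [ 0.6198 -2.03    1.847 ] w-0.0003
 t10.33 [ 0.5046 -0.0786  0.1145] s=0.0524 x=-0.0002 F [ 0.6261 -0.8405  0.221 ] w-0.0000
back t10.62 [ 0.5062 -0.0909  0.1143] s=0.0400 x=-0.0004 F [ 0.5073  0.3178 -1.3239] w0.0003
side 265 270
tab_top 0.67 [ 0.4979 -0.0655  0.1303] 0.06637076295446882 -0.004848967829508222
reset_well 0.96 [ 0.5136 -0.131   0.1016] -0.0007239012357563454 0.0008915017843713618
top 352 227
tab_top 0.77 [ 0.5023 -0.0626  0.1263] 0.06859854532293522 -4.156634509963773e-06
reset_well 0.92 [ 0.5146 -0.129   0.1011] 0.0010872348186386483 0.002196944196386307
reset_key_top 0.46 [ 0.512  -0.1311  0.0819] -0.0006172149243274226 -0.00064959781311105
 t12.61 [ 0.5305 -0.2486  0.25  ] s=-0.1195 x=0.0001 F [-0.2321 -0.1281 -0.0284] w0.0004
```

View pics/side3c.png

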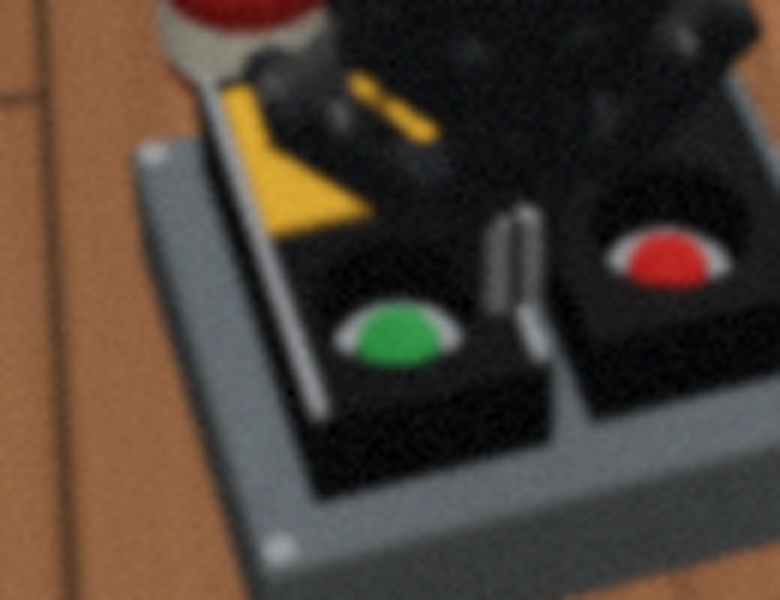

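View pics/top3c.png

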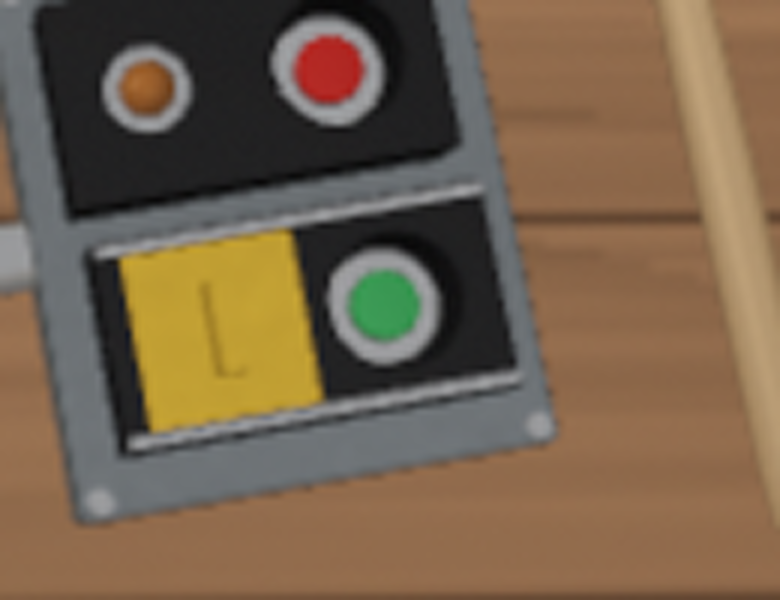

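The shutter is open and stopped at s=0.0524 TCP as predicted. The green key lies clear at top crop (385,305). Now I press it.

Run:
```python
from h import *
ctrl.line_to(P(0,.20),v=.2)
print(ctrl.line_to(P(0,.092),v=.08,f_stop=8)); st()
print(ctrl.line_to(P(0,.070),v=.02,f_stop=9)); st("press")
ctrl.pause(.3); st("hold")
```

```text
False
 t14.91 [ 0.513  -0.1305  0.0925] s=-0.0002 x=0.0004 F [ 0.5005 -0.3594  0.1733] w-0.0001
True
press t15.71 [ 0.5126 -0.1304  0.0761] s=-0.0000 x=0.0000 F [-1.3693 -0.3138  4.2712] w-0.0002
hold t16.01 [ 0.5126 -0.1304  0.076 ] s=-0.0000 x=0.0000 F [-0.5671  1.0319  4.9206] w-0.0001
```

Run:
```python
from h import *
e=ctrl.read_state()["eef_pos"]
print(ctrl.line_to(np.r_[e[:2],.0735],v=.01,f_stop=14)); st("press2")
for i in range(4): ctrl.pause(.1); st("hold")
```

```text
True
press2 t16.23 [ 0.5126 -0.1304  0.076 ] s=-0.0000 x=0.0000 F [-0.5425  0.6272  6.0008] w0.0001
hold t16.33 [ 0.5126 -0.1304  0.076 ] s=-0.0000 x=0.0000 F [-0.4877  0.0868  7.1603] w-0.0001
hold t16.43 [ 0.5126 -0.1304  0.076 ] s=0.0000 x=0.0000 F [-0.4545  0.2083  6.2339] w-0.0000
hold t16.53 [ 0.5126 -0.1304  0.076 ] s=0.0000 x=0.0000 F [-0.9907 -0.1753  5.8956] w0.0000
hold t16.63 [ 0.5126 -0.1304  0.076 ] s=-0.0000 x=0.0000 F [-1.8579 -0.5332  6.7125] w-0.0001
```

Bottomed out: 14 N rise without motion at z=0.076. Now I release it and close the shutter.

Run:
```python
from h import *
ctrl.line_to(P(0,.165),v=.1); ctrl.pause(.2); st("up")
ctrl.line_to(P(.097,.165),v=.15)
print(ctrl.line_to(P(.097,.115),v=.08,f_stop=6)); st()
print(ctrl.line_to(P(.033,.115),v=.05,f_stop=15)); st()
print(ctrl.line_to(P(.006,.115),v=.03,f_stop=9)); st("closed")
ctrl.pause(.2); e=ctrl.read_state()["eef_pos"]
ctrl.line_to(e+U*.015,v=.08); st("back")
e=ctrl.read_state()["eef_pos"]
ctrl.line_to(np.r_[e[:2],.22],v=.15); ctrl.line_to(P(.2,.27),v=.2)
for c in("side","top"):
    p=snap(c,c+"4"); q=p["R"]@P(0,.1)+p["t"]; f=210/np.tan(np.radians(p["vertical_fov"]/2))
    u,v=int(f*q[0]/q[2]+p["cx"]),int(f*q[1]/q[2]+p["cy"])
    cv2.imwrite(f"pics/{c}4c.png",cv2.cvtColor(cv2.resize(p["pixels"][v-50:v+50,u-65:u+65],None,fx=6,fy=6,interpolation=2),4))
    for l in("tab_top","hammer","bottle","tin"):
        for d in ctrl.tip_of(p,l)[:1]:
            w=cam2w(p,d["xyz"]); print(l,d["p"],w,(w-well)@U,(w-well)@X)
st()
```

```text
up t17.88 [ 0.5123 -0.1303  0.1644] s=0.0001 x=-0.0003 F [-0.4557 -0.588  -1.1594] w-0.0002
False
 t19.45 [ 0.4985 -0.0346  0.1153] s=0.0968 x=0.0004 F [0.2951 0.6112 0.6436] w0.0003
False
 t20.88 [ 0.5072 -0.0979  0.1148] s=0.0329 x=-0.0005 F [-0.6205  0.2752 -0.672 ] w-0.0005
True
closed t21.51 [ 0.5098 -0.1142  0.1146] s=0.0165 x=-0.0003 F [0.0745 0.4443 0.3328] w-0.0000
back t22.04 [ 0.5066 -0.0985  0.1139] s=0.0325 x=-0.0011 F [ 0.5843 -0.6821 -0.5533] w0.0001
tab_top 0.76 [ 0.5095 -0.1308  0.1306] 2.4666788092208186e-05 -0.0030985124512543224
hammer 0.83 [ 0.5645 -0.286   0.0022] -0.16165726545518425 0.02805376719393582
tin 0.58 [0.485  0.0862 0.0003] 0.2183178538112506 0.005099625485722239
tab_top 0.92 [ 0.5152 -0.129   0.1278] 0.001035104797697926 0.0027742728525268993
hammer 0.83 [ 0.564  -0.2869  0.0009] -0.16245003458982735 0.02742604949806225
tin 0.61 [ 0.4851  0.0876 -0.0019] 0.2196498536434993 0.005352150640406142
 t24.43 [0.4827 0.0672 0.2699] s=0.1998 x=-0.0000 F [-0.255   0.5726 -0.6638] w0.0002
```

View pics/side4c.png

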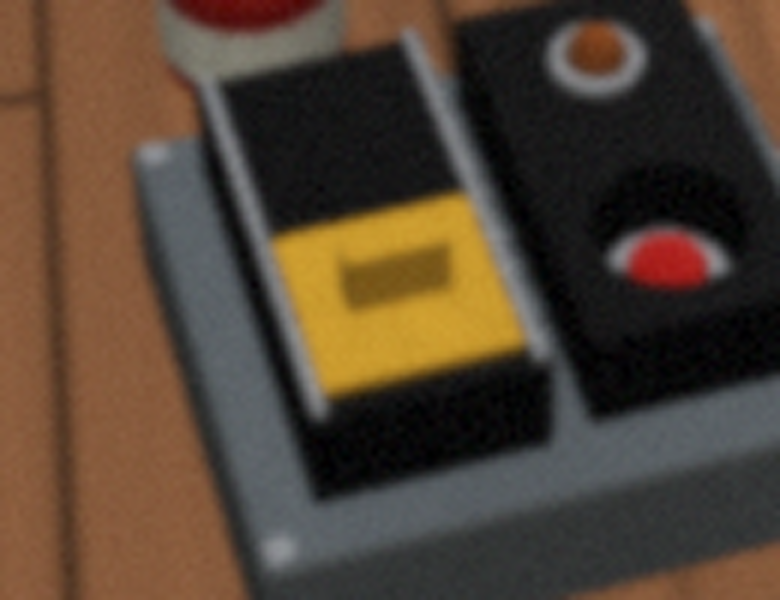

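View pics/top4c.png

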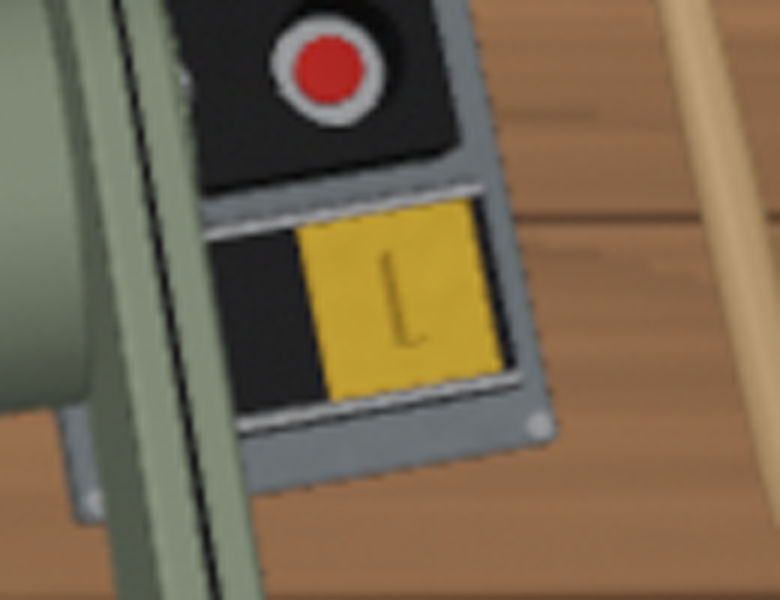

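The shutter is closed: plate centred at side crop (400,295), against the well's near end. The two end stops differ by 68 mm less the finger and tab thickness, which is the full travel. Handing in.

Run:
```python
from h import *
ctrl.finish_job(); st()
```

```text
the job is handed in; nothing more can be done
the job is handed in; nothing more can be done
```

I opened the shutter, pressed and released the green key, and closed the shutter again. I then handed the job in at about 24 s; it reports no verdict.

- **Shutter:** I only pushed the tab, with the gripper shut. Both pushes ended on the hard stops, and the distance between them (about 68 mm) matches the full travel. Both cameras afterwards put the tab within about 1 mm of fully closed.
- **Green key:** It bottomed out with the fingertip at z = 0.076 m, where an extra 14 N gave no further movement. It is sprung and I let it go, but I never measured it back up, because the shutter hid it in the last pictures.
- **Red key and loose objects:** The red key was never approached and looked unpressed in the pictures. The hammer and tin were found within about 4 mm of where they started.
- **Not confirmed:** The bottle was not detected in the last two pictures. At the end the arm stood over that side of the box and hid it in part. No unexpected contact was felt, and the moves I commanded there kept the fingers at least 0.115 m up and did not pass over the bottle.

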